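# Offer the walnut flooring sample over the riser's edge

## Robot

A 6-joint arm with a two-finger parallel gripper is mounted at the origin on the work surface. World frame = base frame: x ahead of the robot, y to its left, z up, the work surface at z = 0. Lengths are in mm, angles in rad, forces in N, time in s.
With the tool pointing down it reaches from about 275 to 825 mm from the base axis. Payload 5.2 kg.
Tool frame: the origin (TCP) lies at the very end of the fingers, on their centre line; the grasp point (between the pads) lies 19 mm behind it; z points along the fingers, y is the line along which they close (so a half turn about z gives the same grasp; the last joint's range is limited). The gripper opens to 93 mm and grips with 3 to 60 N. Pads are 15 mm wide; open, the fingers measure 128 mm over their backs; the gripper's body (75 mm by 188 mm) begins 65 mm behind the grasp point.
Start: joints at [1.04, 0.259, 1.535, -0, 1.348, -0.203], TCP at [177.057, 520.726, 218.653] pointing down, gripper open.
Joint ranges: [-3.14, 3.14], [-0.91, 2.08], [0.19, 2.58], [-1.22, 4.36], [0.22, 2.71], [-3.12, 3.12]. Speed limits (rad/s): [2.57, 2.57, 3.14, 3.14, 3.14, 3.14].

## Interface

Orientations are given as a rotation vector (axis times angle).
In Python, from rig import arm gives the robot as it stands.
- The arm moves only by the shell command python3 -m inch 'ROWS' [FORCE]. ROWS is JSON, a list of rows, each an object with "jaw": the opening, from -1 (shut) to 1 (fully open); "xyz": the shift along the tool's x, y, z in m, a list of three; "roll": the turn about the tool's z in degrees. A call has 1 to 20 rows; each row shifts and turns the commanded pose from where the row before left it, along the tool's axes as they then stand; what a row does not reach is not made up. A row lasts 1/8 s, in which the tool goes at most 62.5 mm and 10.7 degrees, less where a joint would pass 70% of its speed; a pose out of reach is approached as far as the arm can. A call with a gripper value outside its range is refused whole. The fingers move at their own pace and stop on an object; FORCE is the grip in N (left out, the last holds). Time passes only in rows, so rows that do not move let the fingers close. It gives the time, the measured TCP pose, the force, the opening and the grip force at its end, in the units of the state.
- arm.state(): the state, without advancing time (a new reading comes with each control period).
- arm.read_camera(name): name is "side" or "top" or "wrist"; returns a dict with "pixels" (480x640x3 uint8, red, green, blue), "intrinsics" (3x3 intrinsics, pixels), "T" (4x4, takes a point from camera to world coordinates). Camera axes: x right, y down, z forward; pixel columns grow to the right and rows downward; lengths in mm; the calibration is good to about 2 mm. The wrist camera is an equidistant fisheye: a pixel r from the principal point sees the ray r / f radians off the axis. A picture is of the moment at which its call begins. There is no depth.
- arm.sign_off(): hands the job in; it is judged then, once.
The state is a dict: "t": time; "joint_pos": joint angles; "joint_vel": joint speeds; "joint_efforts": joint torques, N m; "tool_pos": TCP position; "eef_rot": TCP orientation; "contact_force": force on the tool from outside, world axes, zero at the start; "ft_torque": the same for the moment, N m; "width": finger opening in mm; "grip_force": force on a finger pad.
Only numpy, scipy, OpenCV 4.12 (cv2) and the standard library are available. Lean on these libraries where they do the work, as an engineer would, in place of code of your own. Each camera call takes 0.05 s, during which the arm holds its last target. There are 200 camera calls.

## Task

Slide the dark walnut flooring sample across the top of the white desk riser, towards the customer's side (the long edge away from the robot), until its yellow end band, 40 mm wide, hangs just past the edge, and leave it square to the edge. Push it along with the fingertips so that it stays flat, never lifting or tipping it, and leave the other two samples, the mug and the stapler where they are.

Things in the scene. Friction and masses are not known exactly. Their poses are not given: they have to be found in the camera images.
- riser_edge (a point): middle of the top arris of the white desk riser's customer edge (the long edge away from the robot). Its x axis points level out over the edge, square to it; y runs along the edge; z up. The riser is a fixed white shelf 260 mm deep (along x), 700 mm long (along y), its top 70 mm above the desk; this point is at top height, so the top spans x from -260 to 0 mm and y from -350 to 350 mm in this frame. Nothing stands on the desk in front of the edge
- walnut: the dark brown walnut flooring sample to be slid: a flat loose board 140 mm long (its x), 95 mm wide (its y), 9 mm thick, about 0.08 to 0.17 kg, lying flat on the riser, sliding with friction. Origin: centre of its underside. Its +x end faces the customer edge and bears a flat yellow band 40 mm wide across the top. It starts wholly on the riser, its front end 10 to 45 mm short of the edge, turned up to 10 degrees out of square
- walnut_front (a point): middle of the lower edge of the walnut sample's yellow-banded front (+x) end
- walnut_rear (a point): middle of the lower edge of the walnut sample's plain rear (-x) end, the 95 mm wide, 9 mm high face that looks toward the robot
- oak: pale oak sample, same size and yellow band as the walnut one, to be left alone; the three samples lie side by side, about 135 mm apart between centres, in any order. Origin: centre of its underside
- grey: grey sample, same size and yellow band, to be left alone. Origin: centre of its underside
- mug: blue mug, 72 mm across with a side handle (on its +y side), 85 mm high, near one end of the riser's top, to be left alone. Origin: centre of its underside
- stapler: red and black stapler, 130 mm long, 34 mm wide, 52 mm high, near the other end of the riser's top, to be left alone. Origin: centre of its underside
There are look-alikes about, which are no part of the job. Of the things that look like the walnut, the smallest one is meant.

How it is judged:
By the outcome, as a careful person would: the job done as asked, in the order asked, and still so for the second after the job is handed in, with the robot touching nothing.
It also fails if it takes over 38 s, if anything falls off the work surface, if the arm or the gripper's body presses on something with over 40 N, if the wrist force passes 120 N, or if a joint passes its speed limit or range.

## Working session

There is one attempt and no reset: what is moved stays moved. The work goes in short steps, Python scripts to look and compute and a shell command to move; the robot and the scene stay as the last step left them, time stands still between calls to the robot, and variables do not carry over. Pictures are saved under pics/ and viewed, at most 10 in all, crops included, and the job is handed in when it is done.

```bash
mkdir -p pics; ls; python3 - <<'E'
from rig import arm
import cv2
for n in("top","side"):
    r=arm.read_camera(n);cv2.imwrite(f"pics/{n}0.png",r["pixels"][:,:,::-1]);print(n,r["intrinsics"].tolist(),r["T"].round(3).tolist())
print(arm.state())
E
```

```text
pics
top [[614.8156808564047, 0.0, 312.8857709682423], [0.0, 614.8156808564047, 239.45028436539505], [0.0, 0.0, 1.0]] [[0.001, -0.989, 0.148, 279.447], [-1.0, -0.001, -0.001, 32.405], [0.001, -0.148, -0.989, 1433.047], [0.0, 0.0, 0.0, 1.0]]
side [[498.9829182780519, 0.0, 329.2481596896271], [0.0, 498.9829182780519, 233.7619581230318], [0.0, 0.0, 1.0]] [[0.835, -0.307, 0.456, 67.184], [-0.55, -0.467, 0.692, -645.221], [0.0, -0.829, -0.559, 599.069], [0.0, 0.0, 0.0, 1.0]]
{'t': 0.1, 'joint_pos': array([ 1.04018433e+00,  2.59256918e-01,  1.53593198e+00,  2.85100625e-05,
        1.34800289e+00, -2.02810095e-01]), 'joint_vel': array([-0.0008567 , -0.00032862, -0.00208324, -0.001139  ,  0.0010185 ,
       -0.00042335]), 'joint_efforts': array([ 3.49851514e-03, -4.38211584e+01, -2.84646696e+01,  7.19755213e-02,
        3.61094240e-02, -2.08229125e-05]), 'tool_pos': array([176.80915471, 520.30784904, 217.92466834]), 'eef_rot': array([-5.12519606e-01, -3.09889616e+00,  2.32879318e-03]), 'contact_force': array([ 0.11959356,  0.28471729, -0.00513223]), 'ft_torque': array([ 0.06992817, -0.00115994,  0.06813419]), 'grip_force': 0.0, 'width': 93.02575838287291}
```

View pics/top0.png

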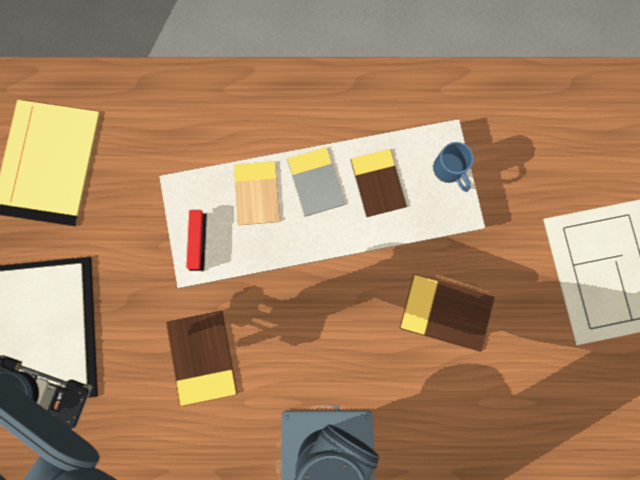

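View pics/side0.png

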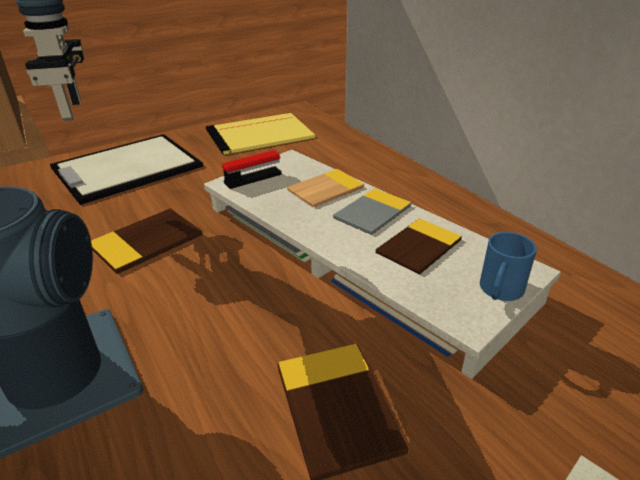

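The things that could pass for the walnut, in the top view, are the board on the riser at (379,182), a larger one on the desk at (203,358) and a larger one on the desk at (447,312). The pale oak is at (258,193) and the grey at (317,182). I choose the smallest dark one, the board on the riser at (379,182). Next I measure it and check it in one crop.

```bash
cat > h.py <<'E'
from rig import arm
import cv2, numpy as np
def ray(r,uv,z):
    uv=np.atleast_2d(uv).astype(float);K=r["intrinsics"];T=r["T"]
    d=np.c_[(uv[:,0]-K[0,2])/K[0,0],(uv[:,1]-K[1,2])/K[1,1],np.ones(len(uv))]@T[:3,:3].T
    o=T[:3,3];return (o+d*((z-o[2])/d[:,2])[:,None])[:,:2]
def line(p):
    vx,vy,x,y=cv2.fitLine(np.float32(p),cv2.DIST_HUBER,0,.01,.01).ravel();return np.array([x,y]),np.array([vx,vy])
def edge(r):
    """customer edge: point and outward normal, y dir (left)"""
    im=r["pixels"];hsv=cv2.cvtColor(im,cv2.COLOR_RGB2HSV)
    w=(hsv[...,1]<60)&(hsv[...,2]>130);pts=[]
    for c in range(170,430,2):
        e=176-(c-160)*55/300
        rows=[q for q in range(int(e)-12,int(e)+13) if w[q:q+3,c].all()]
        if rows: pts.append((c,rows[0]-.5))
    P=ray(r,pts,70);p,d=line(P)
    d=d*np.sign(d[1]); n=np.array([d[1],-d[0]])
    return p,n,d,np.abs((P-p)@n).mean()
def masks(r,box):
    x0,y0,x1,y1=box;hsv=cv2.cvtColor(r["pixels"],cv2.COLOR_RGB2HSV)
    b=np.zeros(hsv.shape[:2],bool);b[y0:y1,x0:x1]=1
    y=(hsv[...,0]>18)&(hsv[...,0]<35)&(hsv[...,1]>110)&(hsv[...,2]>110)&b
    k=(hsv[...,2]<110)&(hsv[...,1]>70)&b
    return y,k
def rect(r,m,z):
    c=max(cv2.findContours(m.astype(np.uint8),0,cv2.CHAIN_APPROX_NONE)[0],key=cv2.contourArea)[:,0]
    return cv2.minAreaRect(np.float32(ray(r,c,z)))
E
python3 - <<'E'
from h import *
r=arm.read_camera("top");p,n,d,e=edge(r)
print("edge",p,n,np.degrees(np.arctan2(n[1],n[0])),e)
c=[(160,176),(460,121),(484,228),(178,287)];C=ray(r,c,70);print("corners in edge frame",np.c_[(C-p)@n,(C-p)@d].round(1).tolist())
for nm,b in(("walnut",(345,140,415,222)),):
    y,k=masks(r,b)
    for q,m in(("yel",y),("dark",k),("all",cv2.morphologyEx((y|k).astype(np.uint8),cv2.MORPH_CLOSE,np.ones((3,3))))):
        R=rect(r,m,79);B=cv2.boxPoints(R);print(nm,q,np.round(R[0],1),np.round(R[1],1),round(R[2],1),"framed corners",np.c_[(B-p)@n,(B-p)@d].round(1).tolist())
cv2.imwrite("pics/crop.png",cv2.resize(r["pixels"][110:240,330:500,::-1],None,fx=4,fy=4,interpolation=2))
E
```

```text
edge [691.9287   65.38257] [0.9810291  0.19386058] 11.178168 0.5969569160312007
corners in edge frame [[-1.3, 319.9], [-5.7, -380.0], [-260.2, -376.0], [-258.6, 320.4]]
walnut yel [ 660.  -104.4] [41.1 93.6] 14.8 framed corners [[-87.80000305175781, -115.0], [-81.80000305175781, -208.39999389648438], [-40.79999923706055, -205.8000030517578], [-46.70000076293945, -112.4000015258789]]
walnut dark [ 592.5 -121.6] [96.2 91.6] 14.5 framed corners [[-184.5, -121.19999694824219], [-179.10000610351562, -212.6999969482422], [-83.0999984741211, -207.0], [-88.4000015258789, -115.5999984741211]]
walnut all [ 612.8 -116.6] [138.   93.6] 14.5 framed corners [[-184.5, -120.4000015258789], [-179.10000610351562, -213.89999389648438], [-41.29999923706055, -205.89999389648438], [-46.70000076293945, -112.4000015258789]]
```

View pics/crop.png

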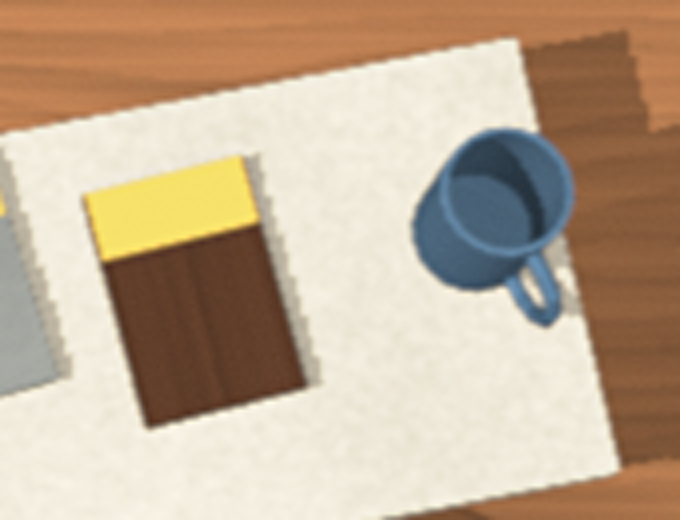

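The crop confirms it: a dark brown board with a yellow front band, corners at about (351,158), (391,149), (407,206) and (367,217) in the full view, alone between the grey sample and the mug. It measures 138 x 94 mm. It is turned about 3.4° from the edge and sits about 40 mm short of it. I'll set the fingertips half open, so both push on the rear face and square it up. First I go above the point behind it.

```bash
python3 -m inch '[{"jaw":0,"xyz":[0,0,0],"roll":-10},{"jaw":0,"xyz":[0,0,0],"roll":-10},{"jaw":0,"xyz":[0,0,0],"roll":-10},{"jaw":0,"xyz":[-0.0135,-0.0475,0],"roll":0},{"jaw":0,"xyz":[-0.0135,-0.0475,0],"roll":0},{"jaw":0,"xyz":[-0.0135,-0.0475,0],"roll":0},{"jaw":0,"xyz":[-0.0135,-0.0475,0],"roll":0},{"jaw":0,"xyz":[-0.0135,-0.0475,0],"roll":0},{"jaw":0,"xyz":[-0.0135,-0.0475,0],"roll":0},{"jaw":0,"xyz":[-0.0135,-0.0475,0],"roll":0},{"jaw":0,"xyz":[-0.0135,-0.0475,0],"roll":0},{"jaw":0,"xyz":[-0.0135,-0.0475,0],"roll":0},{"jaw":0,"xyz":[-0.0135,-0.0475,0],"roll":0},{"jaw":0,"xyz":[-0.0135,-0.0475,0],"roll":0},{"jaw":0,"xyz":[-0.0135,-0.0475,0],"roll":0},{"jaw":0,"xyz":[-0.0135,-0.0475,0],"roll":0},{"jaw":0,"xyz":[-0.0135,-0.0475,0],"roll":0},{"jaw":0,"xyz":[-0.0135,-0.0475,0],"roll":0}]'
python3 - <<'E'
from h import *
from scipy.spatial.transform import Rotation as R
s=arm.state();M=R.from_rotvec(s["eef_rot"]).as_matrix();print(s["tool_pos"],M.round(3).tolist())
r=arm.read_camera("wrist");print(r["intrinsics"].tolist(),r["T"].round(3).tolist());cv2.imwrite("pics/w1.png",r["pixels"][:,:,::-1])
E
```

```text
t: 2.4
tool_pos: [514.7, -140.3, 218.4]
eef_rot: [0.307, -3.126, -0.001]
contact_force: [0.3, 0.0, 0.0]
width: 46.5
grip_force: 0.0
[ 514.69778805 -140.27437092  218.41463349] [[-0.981, -0.194, -0.0], [-0.194, 0.981, 0.0], [0.0, 0.0, -1.0]]
[[371.64829954431775, 0.0, 310.2991562861954], [0.0, 371.64829954431775, 240.0623582624433], [0.0, 0.0, 1.0]] [[-0.195, 0.952, 0.238, 449.1], [0.981, 0.189, 0.048, -153.606], [0.001, 0.243, -0.97, 383.714], [0.0, 0.0, 0.0, 1.0]]
```

View pics/w1.png

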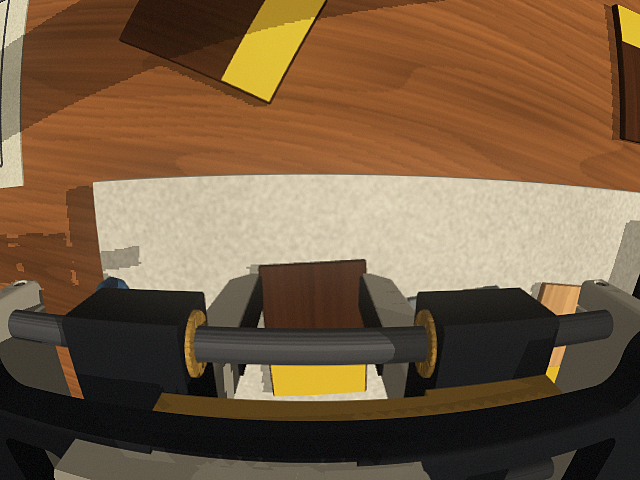

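The wrist view shows the near edge of the riser as a curve from (93,182) through (310,175) to (640,192). The walnut's rear corners are at about (259,266) and (366,260), between the fingers, with the yellow band at (320,380). I use these to cross-check the edge and the rear face.

```bash
cat >> h.py <<'E'
def fray(r,uv,z):
    uv=np.atleast_2d(uv).astype(float);K=r["intrinsics"];T=r["T"]
    q=(uv-K[:2,2])/K[0,0];th=np.linalg.norm(q,axis=1)
    d=np.c_[q*(np.sin(th)/th)[:,None],np.cos(th)]@T[:3,:3].T
    o=T[:3,3];return (o+d*((z-o[2])/d[:,2])[:,None])[:,:2]
def edge2(r,n0=np.array([.981,.194])):
    g=cv2.cvtColor(r["pixels"],cv2.COLOR_RGB2HSV)[...,1].astype(float);pts=[]
    for c in range(165,456,2):
        e=176-(c-160)*56/300;q=np.arange(int(e)-6,int(e)+7);s=g[q,c]
        lo,hi=np.median(s[-4:]),np.median(s[:4])
        if hi-lo<40: continue
        i=np.where(s<(lo+hi)/2)[0][0]
        if i: pts.append((c,q[i-1]+(s[i-1]-(lo+hi)/2)/(s[i-1]-s[i])))
    P=ray(r,pts,70);p,d=line(P);d=d*np.sign(d[1]);n=np.array([d[1],-d[0]])
    return p,n,d,np.abs((P-p)@n).mean()
E
python3 - <<'E'
from h import *
r=arm.read_camera("top");p,n,d,e=edge2(r);print("top edge",p,np.degrees(np.arctan2(n[1],n[0])),e)
r=arm.read_camera("wrist");hsv=cv2.cvtColor(r["pixels"],cv2.COLOR_RGB2HSV)
pts=[]
for c in range(110,600,4):
    w=(hsv[150:215,c,1]<70)&(hsv[150:215,c,2]>120);i=[k for k in range(62) if w[k:k+3].all()]
    if i: pts.append((c,150+i[0]-.5))
P=fray(r,pts,70);q,dd=line(P);dd*=np.sign(dd[1]);nn=np.array([dd[1],-dd[0]])
print("near edge angle",np.degrees(np.arctan2(nn[1],nn[0])),"res",np.abs((P-q)@nn).mean(),"depth vs far",(p-q)@nn)
C=fray(r,[(259.5,266),(366,260.5)],79);print("rear",C,np.linalg.norm(C[0]-C[1]))
for N,Q,D in((n,p,d),(nn,q+260*nn,dd)):
    t=arm.state()["tool_pos"][:2];print("rear x,y in edge frame",np.c_[(C-Q)@N,(C-p)@D].round(1).tolist(),"tcp",(t-Q)@N,(t-p)@D)
print("fingers hid top; tcp",t)
E
```

```text
top edge [689.024     85.607704] 11.17875 0.32744191817909124
near edge angle 11.131921 res 0.2638223562538224 depth vs far 260.80655
rear [[ 556.10626466 -180.23773924]
 [ 533.59643596  -90.85034313]] 92.17808292844967
rear x,y in edge frame [[-181.9, -235.0], [-186.7, -143.0]] tcp -214.97248506947952 -188.1221170830431
rear x,y in edge frame [[-180.9, -235.2], [-185.8, -143.1]] tcp -214.0121307837849 -188.29775370007897
fingers hid top; tcp [ 514.60147903 -140.62202229]
```

The two cameras agree: depth 260.8 mm and edge angle 11.15°. The rear face is centred on the tool's y within 1 mm, and the tips are about 22 mm behind it. I now lower them.

```bash
python3 -m inch '[{"jaw":0,"xyz":[0,0,0.035],"roll":0},{"jaw":0,"xyz":[0,0,0.035],"roll":0},{"jaw":0,"xyz":[0,0,0.035],"roll":0},{"jaw":0,"xyz":[0,0,0.025],"roll":0},{"jaw":0,"xyz":[0,0,0.010],"roll":0},{"jaw":0,"xyz":[0,0,0.005],"roll":0},{"jaw":0,"xyz":[0,0,0],"roll":0}]'
```

```text
t: 3.42
tool_pos: [514.6, -138.6, 74.3]
eef_rot: [-0.308, 3.126, -0.001]
contact_force: [-0.8, -0.6, -0.2]
width: 46.6
grip_force: 0.0
```

```bash
python3 -m inch '[{"jaw":0,"xyz":[-0.008,-0.001,0.001],"roll":0},{"jaw":0,"xyz":[-0.006,0,0],"roll":0},{"jaw":0,"xyz":[-0.005,0,0],"roll":0},{"jaw":0,"xyz":[-0.005,0,0],"roll":0},{"jaw":0,"xyz":[-0.005,0,0],"roll":0},{"jaw":0,"xyz":[-0.005,0,0],"roll":0},{"jaw":0,"xyz":[-0.005,0,0],"roll":0},{"jaw":0,"xyz":[-0.005,0,0],"roll":0},{"jaw":0,"xyz":[-0.005,0,0],"roll":0},{"jaw":0,"xyz":[-0.005,0,0],"roll":0},{"jaw":0,"xyz":[-0.005,0,0],"roll":0},{"jaw":0,"xyz":[-0.005,0,0],"roll":0},{"jaw":0,"xyz":[-0.005,0,0],"roll":0},{"jaw":0,"xyz":[-0.005,0,0],"roll":0},{"jaw":0,"xyz":[-0.005,0,0],"roll":0},{"jaw":0,"xyz":[-0.005,0,0],"roll":0},{"jaw":0,"xyz":[-0.004,0,0],"roll":0},{"jaw":0,"xyz":[-0.002,0,0],"roll":0},{"jaw":0,"xyz":[0,0,0],"roll":0}]'
cat > m.py <<'E'
import sys
from h import *
# edge from the two earlier views: point, normal
a=np.radians(11.16);n=np.array([np.cos(a),np.sin(a)]);d=np.array([-n[1],n[0]]);p=np.array([689.0,85.6])
s=arm.state();t=s["tool_pos"][:2];print("tcp",(t-p)@n,(t-p)@d,s["tool_pos"][2],s["contact_force"].round(1))
r=arm.read_camera("top");y,k=masks(r,(335,90,405,222))
R=rect(r,y,79);B=cv2.boxPoints(R);print("yel",np.round(R[1],1),round(R[2],1),np.c_[(B-p)@n,(B-p)@d].round(1).tolist())
cv2.imwrite(f"pics/{sys.argv[1]}.png",cv2.resize(r["pixels"][80:240,300:500,::-1],None,fx=4,fy=4,interpolation=2))
E
python3 m.py t2
```

```text
t: 5.8
tool_pos: [603.0, -122.2, 72.7]
eef_rot: [-0.307, 3.126, -0.0]
contact_force: [-0.7, -0.5, -0.1]
width: 46.4
grip_force: 0.0
tcp -124.60250563650763 -187.23065601037476 72.68877819157498 [-0.7 -0.5 -0.1]
yel [41.7 51.4] 11.8 [[-17.1, -140.3], [-16.6, -191.7], [25.1, -191.3], [24.6, -139.9]]
```

View pics/t2.png

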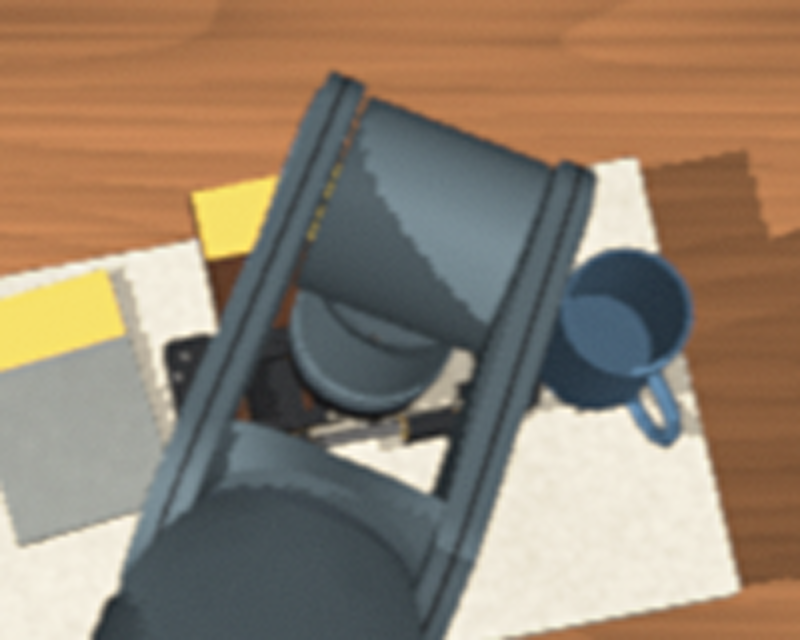

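The view shows the yellow band's left front corner at about (190,190) in the crop, already past the edge. The arm hides the right half, and the board looks square to the tips. Its front is about 24 mm out, so I push 19 mm more, back off and lift.

```bash
python3 -m inch '[{"jaw":0,"xyz":[-0.004,0,0],"roll":0},{"jaw":0,"xyz":[-0.005,0,0],"roll":0},{"jaw":0,"xyz":[-0.005,0,0],"roll":0},{"jaw":0,"xyz":[-0.003,0,0],"roll":0},{"jaw":0,"xyz":[-0.002,0,0],"roll":0},{"jaw":0,"xyz":[0,0,0],"roll":0},{"jaw":0,"xyz":[0,0,0],"roll":0}]'
python3 m.py t2b
python3 -m inch '[{"jaw":0,"xyz":[0.010,0,0],"roll":0},{"jaw":0,"xyz":[0.030,0,0],"roll":0},{"jaw":0,"xyz":[0.020,0,-0.030],"roll":0},{"jaw":0,"xyz":[0.030,0.01,-0.050],"roll":0},{"jaw":0,"xyz":[0.030,0.05,-0.050],"roll":0},{"jaw":0,"xyz":[0.030,0.05,-0.020],"roll":0},{"jaw":0,"xyz":[0,0.055,0],"roll":0},{"jaw":0,"xyz":[0,0.055,0],"roll":0},{"jaw":0,"xyz":[0,0.055,0],"roll":0},{"jaw":0,"xyz":[0,0.055,0],"roll":0},{"jaw":0,"xyz":[0,0.055,0],"roll":0},{"jaw":0,"xyz":[0,0.055,0],"roll":0},{"jaw":0,"xyz":[0,0,0],"roll":0}]'
python3 m.py t3
python3 - <<'E'
from h import *
r=arm.read_camera("top");p,n,d,e=edge2(r);print(p,np.degrees(np.arctan2(n[1],n[0])),e)
y,k=masks(r,(335,90,405,222))
for m in(y,k,cv2.morphologyEx((y|k).astype(np.uint8),cv2.MORPH_CLOSE,np.ones((3,3)))):
    R=rect(r,m,79);B=cv2.boxPoints(R);print(np.round(R[1],1),round(R[2],1),np.c_[(B-p)@n,(B-p)@d].round(1).tolist())
E
```

```text
t: 6.72
tool_pos: [621.4, -118.5, 72.7]
eef_rot: [-0.307, 3.126, -0.0]
contact_force: [0.1, 1.0, -0.2]
width: 46.2
grip_force: 0.0
tcp -105.78938648861836 -187.20070443350232 72.66221603789363 [ 0.1  1.  -0.2]
yel [41.9 45.7] 11.7 [[1.9, -140.3], [2.3, -186.1], [44.2, -185.7], [43.8, -140.0]]
t: 8.4
tool_pos: [394.2, 278.4, 213.2]
eef_rot: [0.316, -3.125, -0.001]
contact_force: [-0.8, -1.0, 0.5]
width: 47.0
grip_force: 0.0
tcp -251.91202180368765 246.22323862766143 213.22378924626673 [-0.8 -1.   0.5]
yel [42.2 94.3] 11.1 [[2.0, -140.0], [1.8, -234.3], [44.0, -234.3], [44.2, -140.0]]
[702.17126   19.511995] 11.195114 0.3708451645262198
[42.2 94.6] 11.1 [[1.7999999523162842, -72.5], [1.600000023841858, -167.10000610351562], [43.79999923706055, -167.1999969482422], [44.0, -72.5999984741211]]
[96.6 94.4] 11.3 [[-96.0, -73.80000305175781], [-95.9000015258789, -168.1999969482422], [0.699999988079071, -168.10000610351562], [0.6000000238418579, -73.69999694824219]]
[140.   95.4] 11.7 [[-96.4000015258789, -73.5], [-95.5999984741211, -168.89999389648438], [44.400001525878906, -167.8000030517578], [43.599998474121094, -72.4000015258789]]
```

View pics/t3.png

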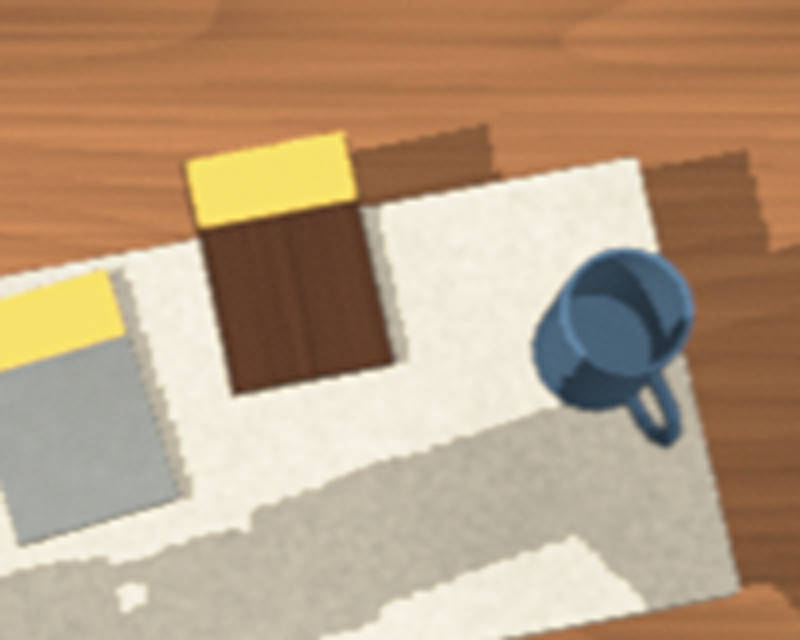

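The picture shows the yellow band, from (187,160) and (345,132) at the front to (200,230) and (357,198) at its inner line. It lies wholly past the edge by about 2–4 mm and is square within about 0.3°. The mug and the grey sample show no sign of having been moved, and the arm is clear.

```bash
python3 -c "
from rig import arm
print(arm.sign_off())"
```

```text
the job is handed in; nothing more can be done
None
```

I slid the walnut sample until its yellow band was about 2–4 mm past the customer edge, square to it within about 0.3°, and handed the job in after about 9 s with the arm clear and the other items untouched.

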